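Wedge up an edge joint in the glue-up frame

ROBOT

A 6-joint arm with a two-finger parallel gripper is mounted at the origin on a cart in front of the work surface, level with it; the furniture and walls round the work are solid. World frame = base frame: x ahead of the robot, y to its left, z up, the work surface at z = 0. Lengths are in mm, angles in rad, forces in N, time in s.
With the tool pointing down it reaches from about 275 to 725 mm from the base axis. Payload 5.6 kg.
Tool frame: the origin (TCP) lies on the centre line of the jaws, within the pads' length; the fingertips stand 22 mm ahead of it and the grasp point (between the pads) lies 3 mm ahead of it; z points along the fingers, y is the line along which they close (so a half turn about z gives the same grasp; the last joint's range is limited). The gripper opens to 85 mm and grips with 20 to 120 N. Pads are 22 mm wide; open, the fingers measure 114 mm over their backs; the gripper's body (76 mm by 85 mm) begins 54 mm behind the grasp point. The pads swing forward as they close: fully open they stand 13 mm farther back than shut.
Start: joints at [-0.83, 0.255, 0.108, 0, -1.424, -0.285], TCP at [242.117, -493.834, 225.383] pointing down, gripper open.
Joint ranges: [-2.95, 2.95], [-1.21, 1.97], [-1.09, 1.5], [-2.87, 1.71], [-2.94, -0.07], [-3.05, 3.05]. Speed limits (rad/s): [2.57, 2.57, 3.14, 3.14, 3.14, 3.14].

INTERFACE

Orientations are given as a 3x3 rotation matrix whose columns are the frame's x, y, z axes.
In Python, from cell import telemetry, optics, order gives the robot as it stands.
- The arm moves only by the shell command python3 -m pendant 'ROWS' [OPENING]. ROWS is text: rows parted by semicolons, each of 4 numbers parted by spaces: the shift along the tool's x, y, z in cm, then the turn about the tool's z in rad. In form: tx ty tz spin; .... A call has 1 to 12 rows; each row is the pose to reach, as a shift and turn from the pose commanded when the call began, along the tool's axes at that moment; what a row does not reach only later rows make up. A row lasts 1/10 s, in which the tool goes at most 50 mm and 8.59 degrees, less where a joint would pass 70% of its speed; a pose out of reach is approached as far as the arm can. A call with a gripper value outside its range is refused whole. OPENING is the opening, from 0 (shut) to 1 (fully open), set as the call begins (- or left out, the last holds). The fingers move at their own pace and stop on an object; the grip force is fixed at half the most. Time passes only in rows, so rows that repeat a pose let the fingers close. It gives the time, the measured TCP pose, the force, the opening and the grip force at its end, in the units of the state.
- telemetry.state(): the state, without advancing time (a new reading comes with each control period).
- optics.camera(name): name is "scene" or "top" or "wrist"; returns (picture, depth): 480x640x3 uint8, red, green, blue; 480x640 float32, mm along the optical axis (not along the pixel's ray), 0 where there is no reading.
- optics.camera_model(name): a dict with "intrinsics" (3x3 intrinsics, pixels), "R" (3x3) and "t" (3): a world point X has camera coordinates R X + t. Camera axes: x right, y down, z forward; pixel columns grow to the right and rows downward; lengths in mm; the calibration is good to about 2 mm. A picture is of the moment at which its call begins: read the wrist's pose just before it. camera_model takes no time and is no camera call; for the wrist camera it gives the pose at the moment of the call.
- order.finish_job(): hands the job in; it is judged then, once.
Trained networks look in the newest picture that a camera, given by its name, has taken for a name from the list of things; names that differ only in an ending like _2 or _b are one class to them, and where a whole thing is asked for, a point or a joint stands for the part that bears it (a point fixed in the world has none). Each returns a list of dicts, best first, with "conf" (0 to 1); they miss things now and then, are a little off and sometimes report something else, mostly with a low value. They report only what shows in the picture. A call takes as long as a camera call. They do not tell look-alikes from the thing itself.
- optics.trace(camera, name): "mask" (480x640 bool, what is visible of it) and "extent" ([centre column, centre row, width, height] in pixels, round what is visible of it).
The state is a dict: "time": time; "joints": joint angles; "joint_vel": joint speeds; "joint_efforts": joint torques, N m; "position": TCP position; "eef_rot": TCP orientation; "wrist_force": force on the tool from outside, world axes, zero at the start; "wrist_torque": the same for the moment, N m; "width": opening from 0.0 (shut) to 1.0 (fully open); "gripper_force": force on a finger pad.
Only numpy, scipy, OpenCV 4.12 (cv2) and the standard library are available. Lean on these libraries where they do the work, as an engineer would, in place of code of your own. Each camera call takes 0.05 s, during which the arm holds its last target. There are 200 camera calls.

TASK

Set up a dry edge joint in the wedge frame: slide the wide board in against the straight side and the narrow board in beside it, both right up to the back of the frame. Then slide the wedge, thin end first, between the narrow board and the slanted side until it is tight and there is no gap between the boards, and last swing the open hold-down clamp all the way down onto the joint. Slide the boards and the wedge flat along the table without lifting them, and leave the other tools where they are.

Things in the scene. Friction and masses are not known exactly. Their poses are not given: they have to be found in the camera images.
- wedge_frame: Fixed U of three light wooden battens, 24 mm high, 36 mm thick, screwed to the table. Origin at table height in the inner corner of back and straight side; x points from the open mouth to the back, z up. Back's inner face: x = 0, y +36 to -240 mm. Straight side's inner face: y = 0, x -140 to 0, its mouth corner bevelled 10 mm. Board area is the bare table inside the U.
- slant_mouth (a point): Mouth end of the slanted side's inner face, at table height: x = -140, y = -203 mm in the frame's axes. From here that face runs straight to x = 0, y = -180 mm, so the bay narrows towards the back, 1 in 6 like the wedge; its 36 mm batten lies on the -y side. From the straight side towards -y go: wide board, narrow board, wedge.
- wide_board_center (a point): Centre (9 mm over the table) of the loose wide board: plain wood, lying flat, 120 mm along its x, 100 mm along its y, 18 mm thick, 0.2 kg. Too wide to grip: push it by its edges. In place: centre at x = -60, y = -50 mm of the frame, x axis along the frame's (starts within 0.4 rad of that).
- narrow_board_center (a point): Centre (9 mm over the table) of the loose narrow board: same wood, lying flat, 120 mm along its x, 60 mm along its y, 18 mm thick, 0.13 kg. In place: centre at x = -60, y = -130 mm of the frame, x axis along the frame's (starts within 0.4 rad of that).
- wedge_center (a point): Middle of the loose dark wooden wedge, 20 mm thick, 160 mm along its x, 0.12 kg. Thin end (24 mm wide) at x = +80 mm, thick end (50.7 mm) at -80. Straight face (to the narrow board): y = +18.7 mm. Slanted face: (80, -5.3) to (-80, -32) mm. Tight at about x = -105, y = -179 mm of the frame, axes alike; takes 5 to 20 N, takes up some 10 mm of slack, then holds by friction.
- hold_down (a joint): Hold-down clamp's lever angle: 0 = down (grey rubber bar on the boards' tops across the joint, handle upright), 1.4 rad = open (arm upright, handle laid back behind the frame). Starts open, 1.1 to 1.4. Stiff hinge (0.16 N m), stays where left. Resting on the boards it reads under 0.015.
- hold_down_hinge (a point): Hold-down's pivot, on the back batten at x = 18, y = -100, z = 56 mm of the frame; axis along the frame's y. Lever down: the steel arm (12 mm wide, 10 mm thick, top 5 mm over the pivot) reaches 80 mm towards -x; under it, 68 mm from the pivot, a rubber bar (24 mm along x, 60 along y, underside 38 mm below the pivot).
- hold_down_handle (a point): Middle of the hold-down's black grip, 16 mm across; moves with the lever. Lever down: 19 mm behind (+x) and 72 mm above the pivot; the grip runs from 45 to 96 mm above the pivot, leaning 10 degrees back.
- hold_down_bar (a point): Point on top of the hold-down's steel arm, 60 mm from the pivot; moves with the lever. With the lever open (arm upright), push it forwards (frame -x) and then down to close.
- mallet: Wooden mallet lying on the saw table right of the frame, 120 x 292 x 72 mm; bystander, leave alone. Origin under its middle.
- block_plane: Metal block plane beyond the boards, 48 x 161 x 55 mm; bystander, leave alone. Origin under its middle.
- sanding_block: Cork sanding block by the frame, 65 x 100 x 30 mm; bystander, leave alone. Origin under its middle.
Not all that is in view belongs to the job. What is shaped like the part that bears narrow_board_center but purple is not meant.

How it is judged (in metres and radians):
On the way, in this order (a step that is already met when the one before it is completed fails the run):
1. both boards lie in the frame, within 4 mm of its back, the wide one on the straight side (x of each of wide_board_center, narrow_board_center in the frame of wedge_frame above -0.064 m and y of wide_board_center in the frame of wedge_frame between -0.085 and 0.005 m and angle between the x axis of each of wide_board_center, narrow_board_center and the x axis of wedge_frame, either way round below 0.12 rad and height (world z) of each of wide_board_center, narrow_board_center below 0.014 m and y of narrow_board_center in the frame of wedge_frame between -0.165 and -0.115 m), for 0.2 s.
2. the wedge is tight: boards together and against the straight side (x of each of wide_board_center, narrow_board_center in the frame of wedge_frame above -0.064 m and y of wide_board_center in the frame of wedge_frame above -0.053 m and angle between the x axis of each of wide_board_center, narrow_board_center and the x axis of wedge_frame, either way round below 0.03 rad and height (world z) of each of wide_board_center, narrow_board_center, wedge_center below 0.014 m and horizontal distance between wide_board_center and narrow_board_center below 0.082 m and x of wedge_center in the frame of wedge_frame above -0.122 m and y of wedge_center in the frame of wedge_frame between -0.2 and -0.165 m and angle between the x axis of wedge_center and the x axis of wedge_frame, either way round below 0.06 rad), for 0.2 s.
3. the hold-down is swung down onto the joint (all of step 2 and value of joint hold_down below 0.04 rad), for 0.2 s.
At the end, for the whole second after the job is handed in: Both boards flat in the frame, within 4 mm of its back and 0.03 rad of square, the wide one within 3 mm of the straight side, gap between boards under 2 mm; the wedge flat between narrow board and slanted side, within 17 mm of its tight place; hold-down under 0.04 rad; all at rest (all of step 3 and linear speed of each of wide_board, narrow_board, wedge below 0.01 m/s); the robot touches nothing.
It fails at once if a board or the wedge is lifted more than 20 mm off the table or tipped up (height (world z) of any of wide_board_center, narrow_board_center, wedge_center above 0.03 m or angle between any of wide_board_center, narrow_board_center, wedge_center's own z axis and vertical above 0.35 rad).
It fails at once if the mallet, block plane or sanding block is moved by more than 20 mm (distance of any of mallet, block_plane, sanding_block from where it was at the start of the episode above 0.02 m).
It also fails if it takes over 72 s, if anything falls off the work surface, if the arm or the gripper's body presses on something with over 40 N, if the wrist force passes 120 N, or if a joint passes its speed limit or range.

## Working session

There is one attempt and no reset: what is moved stays moved. The work goes in short steps, Python scripts to look and compute and a shell command to move; the robot and the scene stay as the last step left them, time stands still between calls to the robot, and variables do not carry over. Pictures are saved under pics/ and viewed, at most 13 in all, crops included, and the job is handed in when it is done.

```bash
mkdir -p pics
cat > h.py <<'E'
import numpy as np, cv2
from cell import telemetry, optics, order
def world(cam,uv,depth=None,z=None,M=None):
    M=M or optics.camera_model(cam); K=np.array(M["intrinsics"]);R=np.array(M["R"]);t=np.array(M["t"])
    uv=np.atleast_2d(uv).astype(float)
    r=np.c_[uv,np.ones(len(uv))]@np.linalg.inv(K).T
    if depth is not None:
        return (r*depth.reshape(-1,1)-t)@R
    c=-R.T@t; d=r@R
    return c+d*((z-c[2])/d[:,2])[:,None]
def snap(cam,name):
    M=optics.camera_model(cam); p,d=optics.camera(cam); cv2.imwrite(f'pics/{name}.png',p[:,:,::-1]); np.savez(f'pics/{name}.npz',p=p,d=d,K=M["intrinsics"],R=M["R"],t=M["t"]); return p,d,M
E
python3 - <<'E'
from h import *
for c in ('top','scene'):
    p,d,M=snap(c,c+'0'); print(c,np.array(M['R']).round(2).tolist(),np.array(M['t']).round(0),M['intrinsics'])
    for n in ('wedge_frame','wide_board_center','narrow_board_center','wedge_center','hold_down','mallet','block_plane','sanding_block'):
        for r in optics.trace(c,n)[:3]: print(n,round(r['conf'],2),np.round(r['extent']),r['mask'].sum())
print(telemetry.state())
E
```

```text
top [[-0.02, -1.0, 0.01], [-0.98, 0.02, -0.18], [0.18, -0.02, -0.98]] [  87.  583. 1554.] [[543.98689308   0.         317.11044157]
 [  0.         543.98689308 238.96625988]
 [  0.           0.           1.        ]]
wedge_frame 0.57 [414. 242.  48.  19.] 281
wedge_frame 0.17 [292. 292.  52.  16.] 667
wide_board_center 0.63 [290. 246.  48.  36.] 1350
narrow_board_center 0.9 [225. 243.  44.  20.] 887
narrow_board_center 0.86 [145. 270.  46.  26.] 906
wedge_center 0.77 [293. 292.  56.  20.] 679
hold_down 0.66 [416. 242.  52.  22.] 317
mallet 0.82 [481. 242.  43.  94.] 1882
mallet 0.72 [293. 293.  51.  19.] 694
block_plane 0.62 [250. 190.  48.  33.] 845
sanding_block 0.89 [441. 288.  28.  37.] 783
scene [[0.45, -0.89, -0.02], [-0.57, -0.28, -0.77], [0.68, 0.36, -0.64]] [-185.  430. 1714.] [[619.35773277   0.         308.77661279]
 [  0.         619.35773277 250.92713762]
 [  0.           0.           1.        ]]
wedge_frame 0.9 [362. 293.  94.  74.] 2011
wide_board_center 0.63 [293. 266.  35.  25.] 755
wide_board_center 0.42 [398. 333.  29.  36.] 674
narrow_board_center 0.98 [177. 241.
[... 355 characters left out ...]
0, -2.84626502e-01]), 'joint_vel': array([-0.0003662 ,  0.00197044,  0.00072302,  0.00154984,  0.00023725,
       -0.00011267]), 'joint_efforts': array([ 4.85275195e-04, -3.86398530e+01,  2.38069332e+01,  5.36824688e+00,
       -6.12565527e-04, -8.41874623e-06]), 'position': array([ 242.14017553, -493.83111508,  225.38542789]), 'eef_rot': array([[-8.97914438e-01, -4.40170036e-01,  2.63970690e-05],
       [-4.40170036e-01,  8.97914439e-01,  3.39444866e-06],
       [-2.51964440e-05, -8.57127435e-06, -1.00000000e+00]]), 'wrist_force': array([-0.52308715, -0.18715827, -0.21245156]), 'wrist_torque': array([ 0.03072001,  0.0156183 , -0.03166028]), 'gripper_force': 0.0, 'width': 1.0007219421681073}
```

View pics/top0.png

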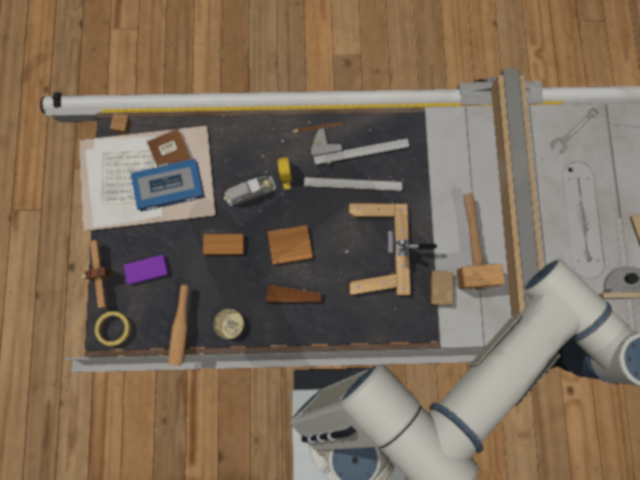

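View pics/scene0.png

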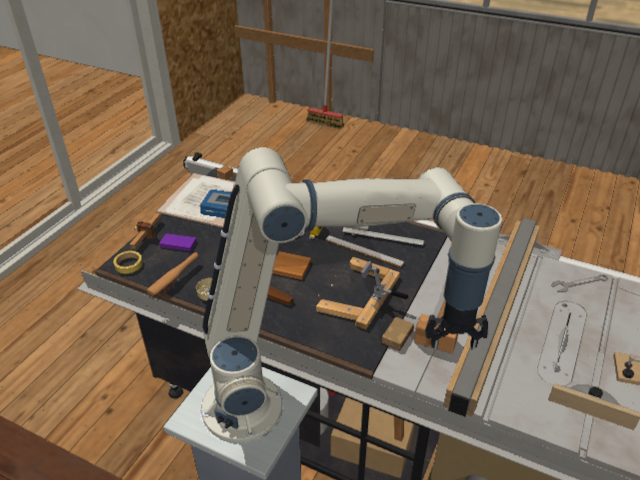

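Run:
```python
from h import *
f=np.load('pics/top0.npz'); p=f['p']
c=cv2.resize(p[180:320,190:450],None,fx=3,fy=3,interpolation=cv2.INTER_CUBIC); cv2.imwrite('pics/crop.png',c[:,:,::-1])
M=optics.camera_model('top'); optics.camera('top')
for n,z in (('wide_board_center',18),('narrow_board_center',18),('wedge_center',20),('sanding_block',30),('mallet',40),('block_plane',40)):
    m=optics.trace('top',n)[0]['mask'].astype(np.uint8)
    k=max(cv2.findContours(m,0,1)[0],key=cv2.contourArea)[:,0]
    w=world('top',k,z=z,M=M)[:,:2].astype(np.float32)
    r=cv2.minAreaRect(w); print(n,np.round(r[0]),np.round(r[1]),round(r[2],1),cv2.boxPoints(r).round().tolist())
for n,uv in dict(bcI=(397,206),straightmouth=(350,216),backouterTop=(409,205),backouterBot=(410,295),slmouth=(350,284),slcorner=(397,277),slouter=(351,294)).items(): print(n,world('top',uv,z=24,M=M).round())
M=optics.camera_model('wrist');print(M)
```

```text
wide_board_center [578. 156.] [101. 119.] 8.1 [[519.0, 208.0], [536.0, 90.0], [636.0, 104.0], [619.0, 222.0]]
narrow_board_center [512. 585.] [ 63. 125.] 13.2 [[466.0, 638.0], [495.0, 517.0], [557.0, 531.0], [528.0, 653.0]]
wedge_center [431. 147.] [162.  50.] 88.7 [[404.0, 66.0], [454.0, 65.0], [458.0, 228.0], [408.0, 229.0]]
sanding_block [ 437. -289.] [ 66. 102.] 86.5 [[384.0, -319.0], [485.0, -325.0], [489.0, -260.0], [388.0, -254.0]]
mallet [ 571. -414.] [139. 288.] 85.4 [[422.0, -472.0], [708.0, -495.0], [720.0, -357.0], [433.0, -333.0]]
block_plane [745. 276.] [ 57. 156.] 18.6 [[693.0, 340.0], [742.0, 193.0], [797.0, 211.0], [747.0, 358.0]]
bcI [[ 687. -172.   24.]]
straightmouth [[659. -28.  24.]]
backouterTop [[ 690. -209.   24.]]
backouterBot [[ 416. -197.   24.]]
slmouth [[452. -21.  24.]]
slcorner [[ 470. -161.   24.]]
slouter [[423. -23.  24.]]
{'intrinsics': array([[419.43262618,   0.        , 317.46562206],
       [  0.        , 419.43262618, 233.33828177],
       [  0.        ,   0.        ,   1.        ]]), 'R': array([[-4.40940533e-01,  8.97536094e-01,  6.36925148e-04],
       [ 8.55247665e-01,  4.19949651e-01,  3.03634191e-01],
       [ 2.72255169e-01,  1.34429351e-01, -9.52788472e-01]]), 't': array([549.29607507, -40.22193044, 380.44236873])}
```

View pics/crop.png

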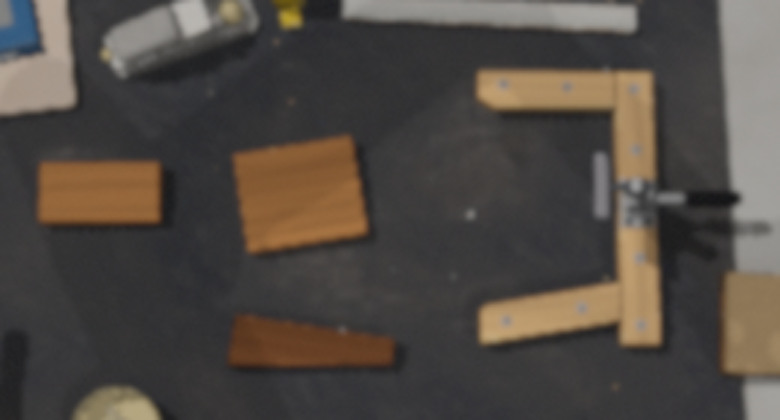

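Candidates for the narrow board: brown at (223,244) and purple at (146,270) in the top view. I choose the brown one. In the crop the wedge is at (293,295) with its thin end to the right, towards the frame, and the wide board is at (290,245). The frame's back is at the right, with the straight side at the top (far from the robot). I'm moving over them for a close look.

```bash
python3 -m pendant '-10 0 -8 0; -42.7 28.5 -10.5 -1.115;-42.7 28.5 -10.5 -1.115;-42.7 28.5 -10.5 -1.115;-42.7 28.5 -10.5 -1.115;-42.7 28.5 -10.5 -1.115;-42.7 28.5 -10.5 -1.115;-42.7 28.5 -10.5 -1.115;-42.7 28.5 -10.5 -1.115;-42.7 28.5 -10.5 -1.115;-42.7 28.5 -10.5 -1.115;-42.7 28.5 -10.5 -1.115'; python3 -m pendant '0 0 0 0;0 0 0 0;0 0 0 0;0 0 0 0'
python3 - <<'E'
from h import *
print(telemetry.state()['position'],telemetry.state()['eef_rot'])
snap('wrist','w1')
E
```

```text
time: 2.45
position: [501.7, -46.4, 330.0]
eef_rot: [[0.004, -1.0, -0.0], [-1.0, -0.004, 0.001], [-0.001, 0.0, -1.0]]
wrist_force: [0.1, -1.0, -0.6]
width: 1.003
gripper_force: 0.0
time: 2.85
position: [499.7, -50.8, 330.6]
eef_rot: [[-0.001, -1.0, 0.0], [-1.0, 0.001, 0.0], [-0.0, -0.0, -1.0]]
wrist_force: [-0.2, -0.5, 0.1]
width: 1.001
gripper_force: 0.0
[499.71524499 -50.83471084 330.56294225] [[-1.38803453e-03 -9.99998989e-01  3.08007355e-04]
 [-9.99999037e-01  1.38803491e-03  1.02630893e-06]
 [-1.45383285e-06 -3.08005634e-04 -9.99999953e-01]]
```

View pics/w1.png

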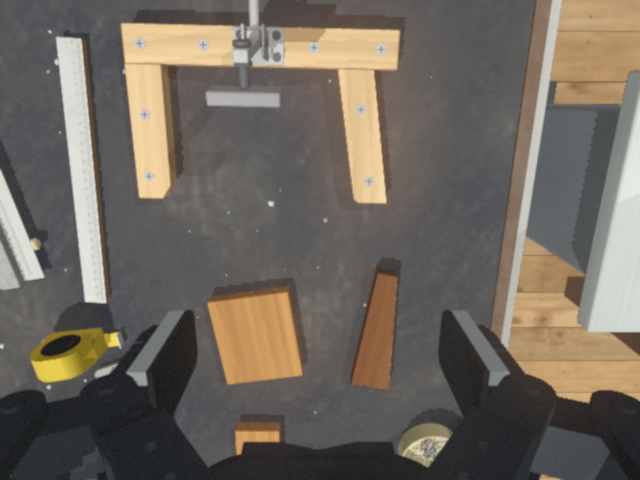

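The wrist view shows the frame's back along row 45, the straight side at column 150 and the slanted side at column 365. The wide board is at (255,335), the wedge at (378,330) with its thin end up towards the frame, and the narrow board at (258,435). I'll fit the poses now.

```bash
cat > fit.py <<'E'
from h import *
def tops(name,cam='wrist'):
    f=np.load(f'pics/{name}.npz'); M={'intrinsics':f['K'],'R':f['R'],'t':f['t']}
    vv,uu=np.mgrid[0:480,0:640]
    W=world(cam,np.c_[uu.ravel(),vv.ravel()],depth=f['d'].ravel(),M=M).reshape(480,640,3)
    return f,M,W
def comp(mask,seed):
    n,l=cv2.connectedComponents(mask.astype(np.uint8)); return l==l[seed[1],seed[0]]
def wood(p):
    h=cv2.cvtColor(p,cv2.COLOR_RGB2HSV); return (h[...,0]<25)&(h[...,1]>70)&(h[...,2]>45)
def rect(m,M,z,cam='wrist'):
    k=max(cv2.findContours(m.astype(np.uint8),0,1)[0],key=cv2.contourArea)[:,0]
    w=world(cam,k,z=z,M=M)[:,:2].astype(np.float32); r=cv2.minAreaRect(w); return r,w
E
python3 - <<'E'
from fit import *
f,M,W=tops('w1'); p=f['p']
z=W[...,2]
for uv in ((150,150),(255,335),(378,340),(258,432),(270,200),(243,98),(260,47)): print(uv,W[uv[1],uv[0]].round(1))
m=(z>12)&wood(p)&(z<34)
m[:, :]=m
for nm,s,zz in (('wide',(255,335),18),('narrow',(258,432),18),('wedge',(378,340),20)):
    c=comp(m,s); r,w=rect(c,M,zz); print(nm,c.sum(),np.round(r[0],1),np.round(r[1],1),round(r[2],2)); print(cv2.boxPoints(r).round(1).tolist(), cv2.approxPolyDP(w[:,None],6,True)[:,0].round(1).tolist())
c=comp(m&(z>19),(150,150)); np.save('pics/frame.npy',c)
r,w=rect(c,M,24); print('frame',c.sum(),cv2.approxPolyDP(w[:,None],5,True)[:,0].round(1).tolist())
# straight inner face & back inner face edges
def edge(ps):
    ps=np.array(ps,np.float32); v=cv2.fitLine(ps,cv2.DIST_HUBER,0,0.01,0.01).ravel(); return v
inn=[];bk=[];sl=[]
for row in range(90,175):
    u=np.where(c[row,100:260])[0]; inn.append((100+u.max()+.5,row))
    u=np.where(c[row,300:420])[0]; sl.append((300+u.min()-.5,row))
for col in list(range(190,225))+list(range(290,330)):
    v=np.where(c[:110,col])[0]; bk.append((col,v.max()+.5))
L=[edge(world('wrist',e,z=24,M=M)[:,:2]) for e in (inn,bk,sl)]
for l in L: print(l.round(4))
A=np.array([[L[0][0],-L[1][0]],[L[0][1],-L[1][1]]]); s=np.linalg.solve(A,L[1][2:]-L[0][2:]); print('corner',L[0][2:]+s[0]*L[0][:2])
E
```

```text
(150, 150) [679.3 -76.4  25.5]
(255, 335) [578.4 152.2  19.4]
(378, 340) [424.7 159.   20. ]
(258, 432) [581.2 301.9  19.4]
(270, 200) [555.8 -16.    1.2]
(243, 98) [ 560.2 -128.9  125. ]
(260, 47) [ 553.4 -174.    58. ]
wide 6843 [577.4 158. ] [100.6 123. ] 8.08
[[518.9000244140625, 211.8000030517578], [536.2000122070312, 90.0999984741211], [635.9000244140625, 104.19999694824219], [618.5999755859375, 226.0]] [[537.2000122070312, 91.30000305175781], [635.0999755859375, 107.30000305175781], [617.2000122070312, 225.8000030517578], [520.5, 210.5]]
narrow 696 [583. 318.] [46.1 60.5] 89.98
[[552.7000122070312, 294.8999938964844], [613.2999877929688, 294.8999938964844], [613.2999877929688, 341.0], [552.7000122070312, 341.0]] [[612.2999877929688, 341.0], [602.7000122070312, 318.5], [553.2999877929688, 318.5], [552.7000122070312, 296.6000061035156], [611.0, 296.5]]
wedge 3523 [431.5 148.7] [166.2  49.6] 89.22
[[405.5, 66.0], [455.1000061035156, 65.30000305175781], [457.3999938964844, 231.5], [407.79998779296875, 232.1999969482422]] [[429.8999938964844, 65.69999694824219], [457.0, 224.3000030517578], [408.5, 232.10000610351562], [405.8999938964844, 72.19999694824219]]
frame 8579 [[584.4000244140625, -196.6999969482422], [693.5, -198.60000610351562], [698.4000244140625, -24.799999237060547], [671.9000244140625, -23.600000381469727], [661.5999755859375, -37.099998474121094], [658.2999877929688, -162.0], [585.7000122070312, -161.0]]Traceback (most recent call last):
  File "<stdin>", line 17, in <module>
    return umr_minimum(a, axis, None, out, keepdims, initial, where)
ValueError: zero-size array to reduction operation minimum which has no identity
```

Run:
```python
from fit import *
f,M,W=tops('w1'); p=f['p']; z=W[...,2]
m=(z>19)&wood(p)&(z<34)
def edge(e):
    w=world('wrist',e,z=24,M=M)[:,:2].astype(np.float32); return cv2.fitLine(w,cv2.DIST_HUBER,0,0.01,0.01).ravel()
inn=[(100+np.where(m[r,100:260])[0].max()+.5,r) for r in range(85,178)]
sl=[(300+np.where(m[r,300:420])[0].min()-.5,r) for r in range(85,195)]
bk=[(c,np.where(m[:110,c])[0].max()+.5) for c in list(range(180,225))+list(range(290,335))]
L=[edge(e) for e in (inn,bk,sl)]
for l in L: print(l.round(4))
def X(a,b):
    s=np.linalg.solve(np.c_[a[:2],-b[:2]],b[2:]-a[2:]); return a[2:]+s[0]*a[:2]
print('corner',X(L[0],L[1]),'slcorner',X(L[1],L[2]))
```

```text
[ 2.180000e-02  9.998000e-01  6.593141e+02 -9.542200e+01]
[ 9.997000e-01 -2.280000e-02  5.613951e+02 -1.600884e+02]
[ 1.41800e-01 -9.89900e-01  4.69765e+02 -8.64246e+01]
corner [ 657.85315 -162.28502] slcorner [ 480.05215 -158.23595]
```

```bash
python3 -m pendant '-8 -2 5 0.021;-15 -4 10 0.021;-22 -6 15 0.021;-31 -8 20 0.021;-31 -8 20 0.021;-31 -8 20 0.021;-31 -8 25 0.021;-31 -8 30.6 0.021;-31 -8 30.6 0.021;-31 -8 30.6 0.021;-31 -8 30.6 0.021' 0.6
python3 - <<'E'
from h import *
snap('wrist','w2'); print(telemetry.state()['position'])
E
```

```text
time: 4.0
position: [579.2, 259.1, 22.6]
eef_rot: [[-0.021, -1.0, -0.003], [-1.0, 0.021, -0.003], [0.003, 0.003, -1.0]]
wrist_force: [-0.1, 0.3, 0.6]
width: 0.599
gripper_force: 0.0
[580.73508357 259.55512126  25.22592671]
```

View pics/w2.png

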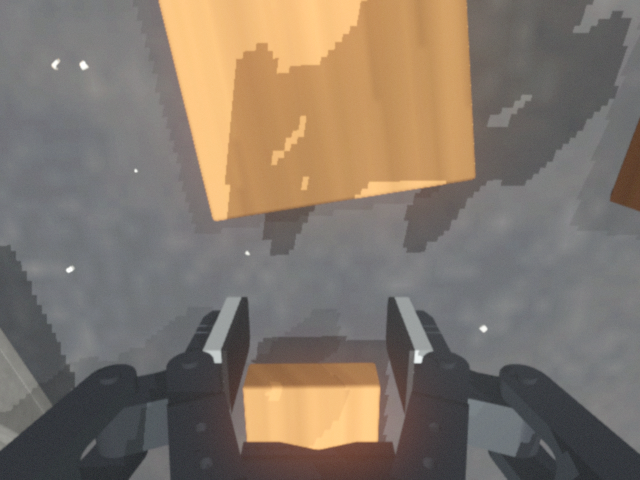

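The fingers stand clear behind the wide board's rear edge (row ~200), and the narrow board (310,400) is behind the gripper. I'm pushing now.

```bash
python3 -m pendant '1.5 0 0 0;2.3 0 0 0;3 0 0 0;3.8 0 0 0;4.6 0 0 0;5.4 0 0 0;6.4 0 0 0;7.4 -0.1 0 0;8.4 -0.2 0 0;9.4 -0.3 0 0;10.4 -0.4 0 0;11 -0.5 0 0'
python3 - <<'E'
from fit import *
print(telemetry.state()['position'])
snap('wrist','w3');f,M,W=tops('w3');p=f['p'];m=wood(p)&(W[...,2]>11)&(W[...,2]<26)
m[260:]=0
c=comp(m,(320,100)); r,w=rect(c,M,18); print(r,cv2.approxPolyDP(w[:,None],5,True)[:,0].round(1).tolist())
E
```

```text
time: 5.25
position: [582.8, 148.9, 24.4]
eef_rot: [[-0.022, -1.0, -0.0], [-1.0, 0.022, -0.0], [0.0, 0.0, -1.0]]
wrist_force: [-0.2, 0.5, 0.0]
width: 0.6
gripper_force: 0.0
[582.81872724 148.86957198  24.37609265]
((582.2134399414062, 142.75938415527344), (204.14781188964844, 305.47528076171875), 88.80477905273438) [[685.9000244140625, 38.5], [737.0, 241.60000610351562], [431.6000061035156, 248.0], [475.0, 42.900001525878906]]
```

Run:
```python
from fit import *
f,M,W=tops('w3');p=f['p']
for v in (20,60,100,140,180,200,220): print(v,[(p[v,u].tolist(),round(float(W[v,u,2]))) for u in (60,150,250,320,400,560)])
```

```text
20 [([110, 112, 111], -1), ([114, 110, 113], 0), ([119, 121, 119], 2), ([115, 115, 114], 1), ([76, 78, 78], 0), ([85, 85, 80], -1)]
60 [([114, 113, 113], 1), ([116, 116, 116], -1), ([119, 119, 118], 1), ([83, 83, 80], 0), ([83, 84, 82], 1), ([82, 78, 79], 0)]
100 [([112, 114, 115], 0), ([111, 114, 112], 0), ([113, 115, 113], 0), ([82, 82, 81], 0), ([88, 85, 85], 0), ([87, 86, 83], 0)]
140 [([110, 111, 112], 1), ([112, 112, 114], 0), ([111, 110, 111], 0), ([84, 81, 78], 2), ([99, 88, 83], 0), ([89, 86, 83], 1)]
180 [([112, 116, 116], 0), ([116, 114, 115], 1), ([105, 87, 76], 0), ([178, 131, 81], 18), ([226, 173, 111], 18), ([133, 132, 128], 1)]
200 [([113, 113, 112], -1), ([113, 111, 113], 0), ([172, 125, 80], 18), ([182, 134, 83], 18), ([226, 172, 111], 18), ([137, 136, 129], 0)]
220 [([110, 112, 110], 0), ([118, 117, 117], 0), ([171, 125, 78], 19), ([234, 181, 116], 19), ([229, 176, 113], 18), ([137, 136, 132], 0)]
```

View pics/w3.png

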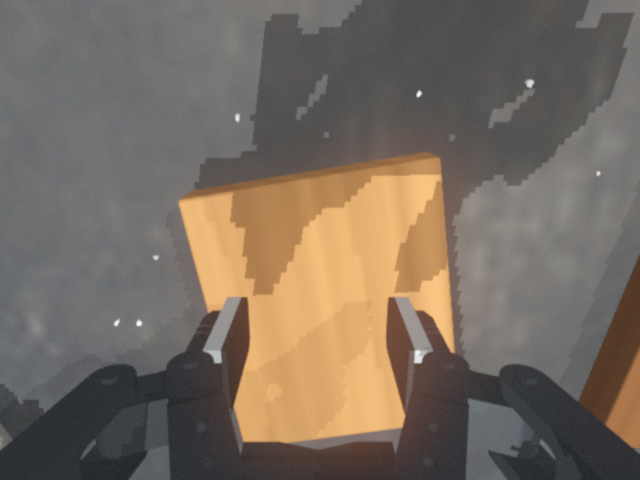

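Run:
```python
from fit import *
f,M,W=tops('w3')
K,R,t=M['intrinsics'],M['R'],M['t']
q=lambda X:((lambda c:c[:2]/c[2])(K@(R@np.array(X,float)+t))).round()
print('tcp',q([582.8,148.9,24.4]),'tip',q([582.8,148.9,2.4]))
print(world('wrist',[(182,200),(440,156),(455,345),(320,441)],z=18,M=M).round(1))
for uv in ((230,300),(220,340),(235,320),(405,320),(237,380)): print(uv,W[uv[1],uv[0]].round(1))
print(telemetry.state()['wrist_force'])
```

```text
tcp [319. 304.] tip [319. 281.]
[[633.9 107.2  18. ]
 [537.2  92.7  18. ]
 [525.4 172.5  18. ]
 [583.7 222.2  18. ]]
(230, 300) [613.7 138.2  40.6]
(220, 340) [611.7 138.6  65.6]
(235, 320) [609.4 138.2  54.7]
(405, 320) [555.2 139.6  54.1]
(237, 380) [609. 156.  61.]
[0.00986209 0.02514429 0.0578718 ]
```

Run:
```python
from fit import *
f,M,W=tops('w3')
for u in (212,225,230,240,246,395,410,430):
    print(u,[tuple(W[v,u].round().astype(int).tolist()) for v in range(290,372,9)])
```

```text
212 [(626, 144, 19), (626, 148, 19), (627, 153, 18), (619, 142, 45), (618, 143, 50), (615, 138, 64), (614, 139, 67), (613, 140, 71), (611, 137, 79), (582, 72, 173)]
225 [(621, 145, 18), (621, 149, 18), (614, 138, 47), (613, 138, 53), (612, 139, 57), (610, 137, 65), (610, 139, 67), (609, 139, 71), (610, 143, 71), (610, 145, 71)]
230 [(618, 144, 20), (614, 138, 39), (612, 138, 47), (611, 138, 52), (610, 138, 59), (609, 138, 63), (609, 140, 66), (609, 142, 67), (609, 144, 69), (609, 147, 69)]
240 [(615, 145, 19), (610, 138, 41), (609, 138, 46), (609, 141, 49), (609, 143, 51), (609, 146, 51), (609, 148, 53), (609, 152, 53), (609, 155, 53), (609, 157, 55)]
246 [(612, 145, 19), (609, 139, 38), (609, 142, 39), (609, 146, 39), (609, 149, 40), (609, 152, 41), (609, 155, 43), (609, 158, 43), (615, 179, 18), (615, 184, 18)]
395 [(552, 146, 19), (556, 139, 41), (557, 139, 47), (557, 141, 49), (557, 145, 49), (558, 146, 52), (558, 150, 51), (558, 153, 53), (558, 156, 54), (558, 158, 55)]
410 [(546, 147, 18), (546, 150, 19), (552, 139, 47), (553, 139, 53), (554, 139, 58), (555, 140, 63), (557, 139, 69), (557, 141, 71), (557, 143, 72), (557, 146, 71)]
430 [(538, 146, 19), (538, 150, 19), (537, 154, 19), (545, 144, 45), (546, 143, 52), (548, 144, 57), (549, 143, 63), (552, 138, 74), (554, 138, 79), (555, 138, 83)]
```

The board hasn't moved: depth shows the pad tips at z≈38 mm while the TCP reads 24, so the fingers passed over it. I'll go back and descend by measured tip height.

```bash
python3 -m pendant '-3 0.2 0 0;-6 0.3 0 0;-9 0.5 0 0;-11 0.5 0 0;-11 0.5 0 0;-11 0.5 1.0 0;-11 0.5 2 0;-11 0.5 2.4 0;-11 0.5 2.4 0;-11 0.5 2.4 0'
cat > tip.py <<'E'
from fit import *
def tip(n):
    snap('wrist',n); f,M,W=tops(n); s=telemetry.state(); P=s['position']
    d=(np.abs(W[...,1]-P[1])<16)&(np.abs(W[...,0]-P[0])<60)&(W[...,2]>-30)&(f['d']>60)
    g=f['p'].max(2)<130
    rows=np.zeros_like(d); rows[270:380]=1
    for u in (225,232,240,246,395,402): print(u,[tuple(W[v,u].round().astype(int).tolist()) for v in range(280,345,8)])
    print(P.round(1),s['wrist_force'].round(1))
E
python3 -c "
from tip import *
tip('t1')"
```

```text
time: 6.3
position: [580.2, 259.5, 0.3]
eef_rot: [[-0.022, -1.0, -0.0], [-1.0, 0.022, -0.0], [0.0, 0.0, -1.0]]
wrist_force: [0.4, 0.7, 0.1]
width: 0.598
gripper_force: 0.0
225 [(616, 248, 1), (617, 252, 0), (617, 256, 0), (612, 249, 20), (611, 248, 26), (610, 249, 31), (609, 248, 36), (608, 249, 40), (607, 249, 45)]
232 [(613, 248, 1), (614, 252, 0), (614, 256, 0), (610, 249, 19), (609, 249, 26), (579, 183, 149), (607, 249, 36), (606, 250, 39), (606, 252, 40)]
240 [(610, 248, 1), (611, 252, 1), (611, 255, 0), (607, 249, 20), (606, 249, 25), (606, 251, 27), (606, 254, 27), (606, 256, 28), (606, 259, 29)]
246 [(608, 249, 0), (608, 252, 0), (609, 255, 0), (606, 252, 14), (606, 254, 15), (607, 258, 15), (606, 260, 17), (606, 263, 18), (606, 265, 19)]
395 [(551, 250, 0), (550, 253, 0), (550, 256, 1), (554, 250, 19), (555, 250, 25), (555, 253, 25), (555, 255, 27), (555, 258, 27), (555, 260, 28)]
402 [(548, 250, 0), (548, 253, 1), (548, 256, 1), (551, 251, 19), (553, 250, 25), (553, 251, 30), (555, 250, 35), (555, 251, 38), (555, 254, 39)]
[580.4 259.7   0.6] [ 0.2  0.5 -0.1]
```

```bash
python3 -m pendant '0 0 0.4 0;0 0 0.9 0;1 0 0.9 0;1.8 0 0.9 0;2.4 0 0.9 0;3.0 0 0.9 0;3.6 0 0.9 0;4.2 0 0.9 0;5 0 0.9 0;6 0 0.9 0;7 0 0.9 0;7 0 0.9 0'
python3 - <<'E'
from fit import *
snap('wrist','w4');f,M,W=tops('w4');print(telemetry.state()['position'],telemetry.state()['wrist_force'])
z=W[...,2];m=(wood(f['p'])&(z>10)&(z<26)); m[262:]=0
c=comp(m,(320,120)); print(c.sum()); r,w=rect(c,M,18); print(r,cv2.approxPolyDP(w[:,None],5,True)[:,0].round(1).tolist())
E
```

```text
time: 7.55
position: [578.3, 188.4, -8.6]
eef_rot: [[-0.022, -1.0, -0.001], [-1.0, 0.022, -0.001], [0.001, 0.001, -1.0]]
wrist_force: [0.5, 0.3, 0.3]
width: 0.598
gripper_force: 0.0
[578.50897187 189.02887002  -8.58652746] [0.87510648 0.33136023 1.43241709]
91273
((567.431884765625, 123.47866821289062), (72.80399322509766, 99.39539337158203), 88.77499389648438) [[616.2999877929688, 86.0], [617.7999877929688, 158.8000030517578], [518.7000122070312, 160.89999389648438], [517.2000122070312, 88.0999984741211]]
```

```bash
python3 -m pendant '-0.6 0 0 0;-0.8 0 -3 0;0 3 -6 -0.15;3 6 -6 -0.3;7.3 9.2 -6 -0.45;7.3 9.2 -6 -0.6;7.3 9.2 -6 -0.75;7.3 9.2 -6 -0.9;7.3 9.2 -6 -1.05;7.3 9.2 -6 -1.2;7.3 9.2 -6 -1.35;7.3 9.2 -6 -1.5' ; python3 -m pendant '0 0 0 -0.07;0 0 0 -0.07;0 0 0 -0.07'
python3 - <<'E'
from fit import *
snap('wrist','w5');f,M,W=tops('w5');s=telemetry.state();print(s['position'],s['eef_rot'][:,0])
z=W[...,2];m=(wood(f['p'])&(z>10)&(z<26)); m[280:]=0
n,l,st,ce=cv2.connectedComponentsWithStats(m.astype(np.uint8))
for i in range(1,n):
    if st[i,4]>1500: r,w=rect(l==i,M,18); print(st[i],r,cv2.approxPolyDP(w[:,None],5,True)[:,0].round(1).tolist())
E
```

```text
time: 8.8
position: [485.2, 119.7, 51.5]
eef_rot: [[0.996, -0.085, 0.0], [-0.085, -0.996, 0.0], [0.0, -0.0, -1.0]]
wrist_force: [-0.6, 0.4, 0.2]
width: 0.596
gripper_force: 0.0
time: 9.1
position: [485.2, 119.5, 51.4]
eef_rot: [[1.0, -0.023, 0.0], [-0.023, -1.0, 0.0], [0.0, -0.0, -1.0]]
wrist_force: [0.4, 0.9, 0.8]
width: 0.6
gripper_force: 0.0
[485.13431586 119.32483851  51.40492384] [ 9.99728154e-01 -2.33155518e-02  6.04009431e-05]
[  166     0   308   208 59506] ((558.9963989257812, 117.67390441894531), (119.47525787353516, 82.59933471679688), 88.72052001953125) [[601.5999755859375, 176.39999389648438], [519.0, 177.5], [517.2999877929688, 59.0], [598.9000244140625, 57.400001525878906]]
```

```bash
python3 -m pendant '0 0 3 0;0 0 6 0;0 0 6 0;1 0 6 0;1.8 0 6 0;2.5 0 6 0;3.3 0 6 0;4.1 0 6 0;4.9 0 6 0;5.7 0 6 0;6.2 0 6 0;6.5 0 6 0' ; python3 -m pendant '0 0 0 0;-0.8 0 0 0;-0.8 0 -6 0;-0.8 0 -6 0'
python3 - <<'E'
from fit import *
snap('wrist','w6');f,M,W=tops('w6');s=telemetry.state();print(s['position'],s['eef_rot'][:,0])
z=W[...,2];m=(wood(f['p'])&(z>10)&(z<26)); m[280:]=0
n,l,st,ce=cv2.connectedComponentsWithStats(m.astype(np.uint8))
for i in range(1,n):
    if st[i,4]>1500: r,w=rect(l==i,M,18); print(st[i],r,cv2.approxPolyDP(w[:,None],5,True)[:,0].round(1).tolist())
E
```

```text
time: 10.35
position: [550.5, 117.5, -8.7]
eef_rot: [[1.0, -0.022, -0.0], [-0.022, -1.0, -0.0], [-0.0, 0.0, -1.0]]
wrist_force: [-1.5, 0.5, -0.2]
width: 0.603
gripper_force: 0.6
time: 10.75
position: [544.3, 118.6, 56.2]
eef_rot: [[1.0, -0.02, 0.008], [-0.02, -1.0, 0.002], [0.008, -0.002, -1.0]]
wrist_force: [0.9, 0.3, 0.6]
width: 0.599
gripper_force: 0.0
[544.46388208 118.87670524  56.38390889] [ 0.99975699 -0.02046502  0.00819369]
[  174     0   298   235 64743] ((611.8218383789062, 116.2212905883789), (119.4435043334961, 98.0619888305664), 88.85888671875) [[662.0, 174.60000610351562], [564.5, 176.5], [561.7999877929688, 58.0], [659.7000122070312, 55.900001525878906]]
```

```bash
python3 -m pendant '1.5 -2.5 0 0.15;3 -5 0 0.3;5 -7 0 0.45;6.6 -8.5 0 0.6;6.6 -8.5 0 0.75;6.6 -8.5 0 0.9;6.6 -8.5 0 1.05;6.6 -8.5 0 1.2;6.6 -8.5 0 1.35;6.6 -8.5 0 1.5;6.6 -8.5 0 1.571;6.6 -8.5 0 1.571'; python3 -m pendant '0 0 3 0;0 0 6.4 0;0 0 6.4 0;0 0 6.4 0'
```

```text
time: 12.0
position: [609.4, 201.4, 51.3]
eef_rot: [[-0.022, -1.0, -0.0], [-1.0, 0.022, 0.0], [-0.0, 0.0, -1.0]]
wrist_force: [0.6, -0.8, -0.2]
width: 0.599
gripper_force: 0.0
time: 12.4
position: [613.2, 202.5, -8.9]
eef_rot: [[-0.018, -1.0, 0.008], [-1.0, 0.018, 0.002], [-0.002, -0.008, -1.0]]
wrist_force: [2.7, -0.5, 10.8]
width: 0.599
gripper_force: 5.7
```

```bash
python3 -m pendant '0 0 -0.35 0;0.8 0 -0.35 0;1.5 0 -0.35 0;2.5 0 -0.35 0;3.7 0 -0.35 0;4.9 0 -0.35 0;6.1 0 -0.35 0;7.3 0 -0.35 0;8.5 0 -0.35 0;9.7 0 -0.35 0;10.9 0 -0.35 0;12.1 0 -0.35 0'; python3 -m pendant '1.2 0 0 0;2.4 0 0 0;3.6 0 0 0;4.8 0 0 0;6 0 0 0;7.2 0 0 0;8.4 0 0 0;9.4 0 0 0;10 0 0 0;10.3 0 0 0;10.5 0 0 0;10.5 0 0 0'
python3 - <<'E'
from fit import *
s=telemetry.state();P=s['position'];print(P,s['wrist_force']); C=np.array([657.9,-162.3]); d=P[:2]-C; print('frame',-.0222*d[0]-d[1], d[0]-.0222*d[1])
E
```

```text
time: 13.6
position: [607.3, 79.4, -9.0]
eef_rot: [[-0.022, -1.0, 0.0], [-1.0, 0.022, 0.0], [-0.0, -0.0, -1.0]]
wrist_force: [0.8, 3.4, 3.7]
width: 0.6
gripper_force: 2.5
time: 14.8
position: [604.8, -25.7, -9.0]
eef_rot: [[-0.022, -1.0, -0.0], [-1.0, 0.022, -0.0], [0.0, 0.0, -1.0]]
wrist_force: [-0.2, 3.2, 5.6]
width: 0.602
gripper_force: 2.5
[604.84455997 -25.66971314  -9.007359  ] [-0.17280721  3.15343225  5.6143059 ]
frame -135.4524560893043 -56.08863239334826
```

Near the back. Now I'll nudge the board until it seats.

```bash
python3 -m pendant '0.1 0 -0.1 0;0.2 0 -0.1 0;0.3 0 -0.1 0;0.4 0 -0.1 0;0.4 0 -0.1 0;0.4 0 -0.1 0'; python3 -m pendant '0.1 0 0 0;0.2 0 0 0;0.3 0 0 0;0.3 0 0 0'; python3 -m pendant '0.1 0 0 0;0.2 0 0 0;0.2 0 0 0;0.2 0 0 0'
```

```text
time: 15.4
position: [604.7, -28.9, -8.3]
eef_rot: [[-0.022, -1.0, -0.0], [-1.0, 0.022, -0.0], [0.0, 0.0, -1.0]]
wrist_force: [-0.1, 0.8, 0.6]
width: 0.601
gripper_force: 0.0
time: 15.8
position: [604.8, -31.7, -8.1]
eef_rot: [[-0.022, -1.0, 0.0], [-1.0, 0.022, 0.0], [-0.0, -0.0, -1.0]]
wrist_force: [0.1, 0.9, -0.3]
width: 0.596
gripper_force: 0.3
time: 16.2
position: [605.1, -31.8, -8.1]
eef_rot: [[-0.023, -1.0, 0.001], [-1.0, 0.023, 0.003], [-0.003, -0.001, -1.0]]
wrist_force: [-0.4, 8.7, -0.3]
width: 0.603
gripper_force: 3.8
```

```bash
python3 -m pendant '-0.8 0 0 0;-2 0 -4 0;-6 0 -9 0;-11 0 -12 0;-16 0 -14 0;-20 0 -16 0;-23 0 -16 0;-23 0 -16 0;-23 0 -16 0' 1
python3 - <<'E'
from fit import *
f,M,W=tops('top0','top');c=comp(wood(f['p'])&(W[...,2]>8),(223,244));r,w=rect(c,M,18,'top');print(r)
snap('wrist','w7');f,M,W=tops('w7');s=telemetry.state();print(s['position'])
z=W[...,2];m=(wood(f['p'])&(z>10)&(z<26))
n,l,st,ce=cv2.connectedComponentsWithStats(m.astype(np.uint8))
for i in range(1,n):
    if st[i,4]>1500: r,w=rect(l==i,M,18); print(st[i],r,cv2.approxPolyDP(w[:,None],5,True)[:,0].round(1).tolist())
E
```

```text
time: 17.1
position: [609.5, 197.4, 151.7]
eef_rot: [[-0.02, -1.0, -0.0], [-1.0, 0.02, -0.001], [0.001, 0.0, -1.0]]
wrist_force: [-0.0, -0.7, -0.4]
width: 0.998
gripper_force: 0.0
((583.0863037109375, 356.85565185546875), (63.78911590576172, 119.84891510009766), 0.11074303835630417)
[609.47352132 196.22623498 151.51694446]
[  527     1   113   258 15490] ((421.6192932128906, 149.9800262451172), (160.9938507080078, 56.52069854736328), 80.56780242919922) [[429.20001220703125, 67.4000015258789], [436.20001220703125, 74.80000305175781], [460.8999938964844, 222.1999969482422], [407.0, 233.1999969482422], [405.0, 110.69999694824219], [413.6000061035156, 70.4000015258789]]
[ 316  337   78  112 7826] ((583.8599853515625, 348.0771789550781), (106.58427429199219, 59.81343078613281), 89.40567016601562) [[556.9000244140625, 296.1000061035156], [613.0999755859375, 296.79998779296875], [614.2999877929688, 401.0], [554.5999755859375, 394.79998779296875]]
```

```bash
python3 -m pendant '-5 0.8 0 -0.02;-10 1.6 0 -0.02;-15 2.4 0 -0.02;-18.9 3 3 -0.02;-18.9 3 7 -0.02;-18.9 3 11 -0.02;-18.9 3 14 -0.02;-18.9 3 15.5 -0.02;-18.9 3 15.8 -0.02;-18.9 3 15.8 -0.02' 1; python3 -c "
from tip import *
tip('t2')"
```

```text
time: 18.15
position: [584.9, 385.5, -5.1]
eef_rot: [[-0.003, -1.0, 0.001], [-1.0, 0.003, 0.0], [-0.0, -0.001, -1.0]]
wrist_force: [-0.6, -1.2, 0.5]
width: 0.999
gripper_force: 0.0
225 [(620, 373, 0), (620, 376, 1), (620, 379, 1), (621, 382, 0), (621, 386, 0), (621, 389, 1), (621, 393, 0), (622, 396, 0), (622, 400, 1)]
232 [(613, 365, 18), (614, 368, 17), (614, 371, 18), (614, 373, 18), (614, 377, 17), (618, 389, 0), (619, 393, -1), (619, 396, 1), (619, 400, 0)]
240 [(610, 364, 19), (611, 367, 18), (611, 370, 19), (611, 373, 18), (611, 376, 18), (612, 379, 18), (612, 382, 19), (612, 386, 18), (612, 388, 19)]
246 [(609, 365, 18), (609, 367, 19), (609, 370, 19), (609, 373, 18), (609, 376, 18), (609, 379, 19), (610, 382, 18), (610, 386, 17), (610, 388, 19)]
395 [(560, 364, 19), (560, 367, 19), (560, 371, 18), (560, 373, 19), (560, 376, 18), (559, 379, 19), (559, 382, 18), (559, 385, 19), (559, 388, 19)]
402 [(558, 364, 19), (558, 367, 19), (558, 370, 19), (558, 373, 19), (557, 376, 20), (557, 380, 18), (557, 383, 18), (557, 385, 19), (557, 388, 19)]
[585.3 386.1  -4.2] [0.4 0.4 0.4]
```

```bash
python3 -m pendant '0 0 0.2 0;0 0 0.2 0;0 0 0.2 0;0 0 0.2 0;0 0 0.2 0;0 0 0.2 0' 0.5
```

```text
time: 18.8
position: [584.8, 386.6, -6.4]
eef_rot: [[-0.002, -1.0, 0.002], [-1.0, 0.002, 0.002], [-0.002, -0.002, -1.0]]
wrist_force: [-1.2, -0.6, 5.3]
width: 0.682
gripper_force: 66.6
```

```bash
python3 -m pendant '2 0.4 0 0;4.5 1 0 0;7 1.6 0 0.01;9.5 2.2 0 0.02;12 2.8 0 0.02;14.5 3.4 0 0.02;17 4 0 0.02;19.5 4.5 0 0.02;22 5 0 0.02;24.5 5.4 0 0.02;27 5.7 0 0.02;28.6 5.7 0 0.02';  python3 -m pendant '0 0 0 0;0 0 0 0'
python3 - <<'E'
from fit import *
snap('wrist','w8');f,M,W=tops('w8');s=telemetry.state();print(s['position'])
z=W[...,2];m=(wood(f['p'])&(z>10)&(z<32)); cv2.imwrite('pics/w8m.png',m*255)
for s_ in ((320,200),): 
    c=comp(m&(z<22),s_); c[270:]=0; r,w=rect(c,M,18); print(c.sum(),r,cv2.approxPolyDP(w[:,None],5,True)[:,0].round(1).tolist())
E
```

```text
time: 20.0
position: [527.7, 100.0, -6.4]
eef_rot: [[-0.022, -1.0, 0.004], [-1.0, 0.022, 0.002], [-0.002, -0.004, -1.0]]
wrist_force: [-0.3, 4.4, 5.7]
width: 0.684
gripper_force: 66.7
time: 20.2
position: [527.5, 98.8, -6.4]
eef_rot: [[-0.022, -1.0, 0.002], [-1.0, 0.022, -0.001], [0.001, -0.002, -1.0]]
wrist_force: [0.6, -4.0, 8.3]
width: 0.685
gripper_force: 67.0
[527.54336746  98.95455825  -6.42631524]
40835 ((526.194580078125, 43.507415771484375), (61.1660270690918, 59.53531265258789), 88.17388153076172) [[554.5999755859375, 12.600000381469727], [556.7999877929688, 73.0999984741211], [497.6000061035156, 74.30000305175781], [495.8999938964844, 14.300000190734863]][ WARN:0@0.537] global loadsave.cpp:1063 imwrite_ Unsupported depth image for selected encoder is fallbacked to CV_8U.
```

View pics/w8.png

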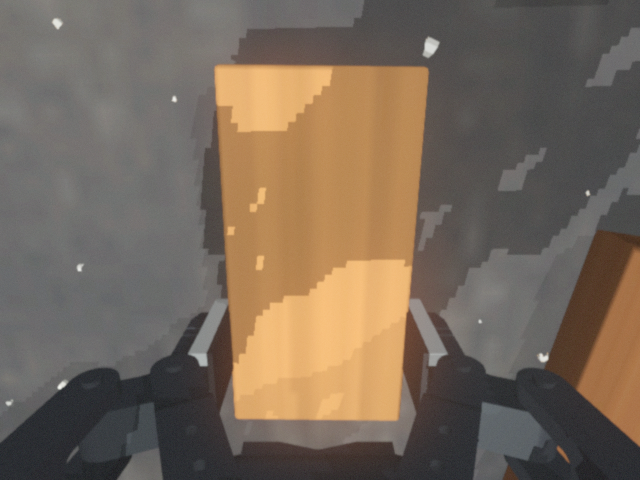

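The narrow board is held straight: front edge at row 67, fingers on its sides. The wedge is at right, untouched. I'm sliding it into the mouth.

```bash
python3 -m pendant '1 0.2 0 0;2 0.5 0 0;3.2 0.5 0 0;4.4 0.5 0 0;5.6 0.5 0 0;6.8 0.5 0 0;8 0.5 0 0;9.2 0.5 0 0;10.4 0.5 0 0;11.4 0.5 0 0;12.1 0.5 0 0;12.1 0.5 0 0'; python3 -m pendant '0 0 0 0;0 0 0 0;0 0 0 0;0 0 0 0' 0.95;  python3 -m pendant '-2 0 -1 0;-5 0 -4 0;-8 0 -6 0;-11 0 -8 0;-13 0 -8 0;-13 0 -8 0;-13 0 -8 0;-13 0 -8 0' 0.25
python3 - <<'E'
from fit import *
snap('wrist','w9');f,M,W=tops('w9');s=telemetry.state();print(s['position'],s['width'])
z=W[...,2];m=(wood(f['p'])&(z>10)&(z<21)); m[300:]=0
C=np.array([657.9,-162.3]);fx=np.array([-.0222,-.99975]);fy=np.array([.99975,-.0222])
n,l,st,ce=cv2.connectedComponentsWithStats(m.astype(np.uint8))
for i in range(1,n):
    if st[i,4]>1000: r,w=rect(l==i,M,18); a=cv2.approxPolyDP(w[:,None],5,True)[:,0]-C; print(st[i],np.c_[a@fx,a@fy].round(1).tolist())
E
```

```text
time: 21.45
position: [520.7, -21.1, -6.4]
eef_rot: [[-0.022, -1.0, 0.004], [-1.0, 0.022, 0.0], [-0.0, -0.004, -1.0]]
wrist_force: [0.9, -1.5, 7.9]
width: 0.684
gripper_force: 66.8
time: 21.85
position: [518.4, -20.8, -8.4]
eef_rot: [[-0.022, -1.0, -0.001], [-1.0, 0.022, -0.0], [0.0, 0.001, -1.0]]
wrist_force: [0.5, -0.2, 0.4]
width: 0.949
gripper_force: 0.0
time: 22.65
position: [521.1, 108.3, 71.3]
eef_rot: [[-0.023, -1.0, -0.001], [-1.0, 0.023, -0.001], [0.001, 0.001, -1.0]]
wrist_force: [0.4, -0.3, -0.9]
width: 0.252
gripper_force: 0.0
[521.19865351 108.18556051  71.37922167] 0.25312242378435207
[ 250    0  139   63 8162] [[-149.9, -113.2], [-174.2, -115.2], [-171.3, -173.2], [-149.8, -172.6]]
[ 462  171   93  129 6602] [[-223.5, -230.1], [-291.9, -219.4], [-291.9, -258.8], [-228.9, -257.6]]
```

View pics/w9.png

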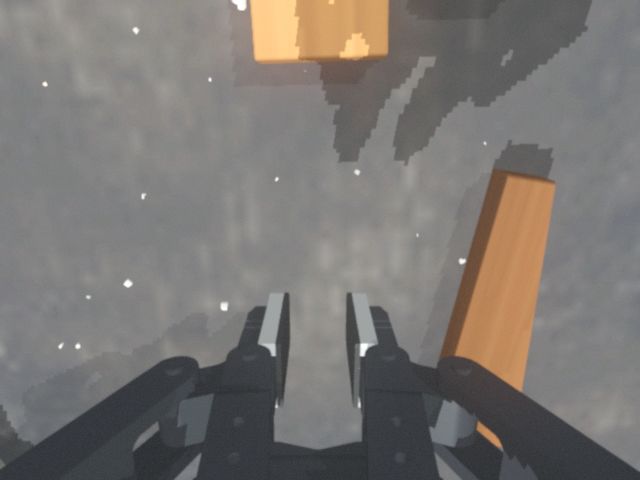

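```bash
python3 -m pendant '3 0 3 0;5 0 6 0;5 0 7.5 0;5 0 7.5 0;6.5 0 7.5 0;7.5 0 7.5 0;8.3 0 7.5 0;9.1 0 7.5 0;10 0 7.5 0;10.9 0 7.5 0;11.8 0 7.5 0;12.6 0 7.5 0'; python3 -m pendant '0.4 0 0 0;0.7 0 0 0;0.9 0 0 0;1 0 0 0;1.1 0 0 0;1.1 0 0 0'
python3 - <<'E'
from fit import *
s=telemetry.state();P=s['position'];print(P,s['wrist_force']); C=np.array([657.9,-162.3]); d=P[:2]-C; print('frame',-.0222*d[0]-d[1], d[0]-.0222*d[1])
E
```

```text
time: 23.9
position: [518.9, -17.5, -3.0]
eef_rot: [[-0.022, -1.0, 0.0], [-1.0, 0.022, 0.0], [-0.0, -0.0, -1.0]]
wrist_force: [0.2, 1.0, 1.0]
width: 0.252
gripper_force: 0.5
time: 24.5
position: [518.6, -27.8, -3.1]
eef_rot: [[-0.022, -1.0, -0.0], [-1.0, 0.022, -0.0], [0.0, 0.0, -1.0]]
wrist_force: [0.2, 0.4, -0.8]
width: 0.246
gripper_force: 0.2
[518.57925701 -27.848127    -3.13781129] [ 0.22374077  0.37861597 -0.75486041]
frame -131.35895250287962 -142.30557456777913
```

```bash
python3 -m pendant '0.1 0 0 0;0.2 0 0 0;0.3 0 0 0;0.3 0 0 0;0.3 0 0 0'; python3 -m pendant '0.1 0 0 0;0.2 0 0 0;0.2 0 0 0'
```

```text
time: 25.0
position: [518.8, -29.7, -3.1]
eef_rot: [[-0.022, -1.0, 0.001], [-1.0, 0.022, 0.002], [-0.002, -0.001, -1.0]]
wrist_force: [0.4, 7.1, 0.7]
width: 0.249
gripper_force: 3.0
time: 25.3
position: [518.9, -29.8, -3.1]
eef_rot: [[-0.023, -1.0, 0.002], [-1.0, 0.023, 0.005], [-0.005, -0.002, -1.0]]
wrist_force: [-1.2, 14.7, 2.7]
width: 0.251
gripper_force: 7.4
```

```bash
python3 -m pendant '-1 0 0 0;-2 0.5 -4 0;-4 1 -9 0;-6 1 -14 0;-8 1 -19 0;-10 1 -24 0;-10 1 -26 0;-10 1 -26 0;-10 1 -26 0;-10 1 -26 0' 0.9
cat > chk.py <<'E'
import sys
from fit import *
C=np.array([657.9,-162.3]);fx=np.array([-.0222,-.99975]);fy=np.array([.99975,-.0222])
def chk(n):
    snap('wrist',n);f,M,W=tops(n);s=telemetry.state();print(s['position'],s['width'],s['time'])
    z=W[...,2];m=(wood(f['p'])&(z>11)&(z<22.3))
    n,l,st,ce=cv2.connectedComponentsWithStats(cv2.morphologyEx(m.astype(np.uint8),cv2.MORPH_OPEN,np.ones((3,3))))
    for i in range(1,n):
        if st[i,4]>600: r,w=rect(l==i,M,18.5); a=cv2.approxPolyDP(w[:,None],3,True)[:,0]-C; print(st[i],np.c_[a@fx,a@fy].round(1).tolist())
chk(sys.argv[1])
E
python3 chk.py w10
```

```text
time: 26.3
position: [509.9, 66.9, 255.5]
eef_rot: [[-0.022, -1.0, -0.003], [-1.0, 0.022, -0.001], [0.001, 0.003, -1.0]]
wrist_force: [1.4, -0.8, -0.5]
width: 0.901
gripper_force: 0.0
[509.93457307  66.85524709 255.3741751 ] 0.9023390666731789 26.35
[ 135    0  124   65 7769] [[-71.2, -3.4], [-119.2, -3.1], [-119.9, -102.1], [-71.0, -102.6]]
[ 270    0   73   65 4621] [[-71.0, -114.0], [-119.9, -115.0], [-118.2, -173.1], [-71.0, -173.1]]
[ 371  184   58  157 5761] [[-223.7, -232.8], [-382.4, -209.2], [-389.6, -258.9], [-373.0, -255.6], [-344.3, -258.6], [-332.0, -254.7], [-328.7, -258.5], [-317.7, -254.6], [-298.5, -258.1], [-284.9, -253.2], [-283.9, -258.0], [-228.4, -256.4]]
```

View pics/w10.png

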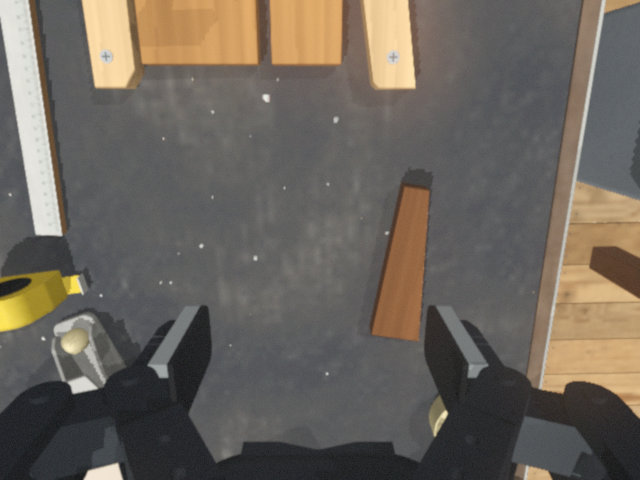

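The boards are in place at the back (Y about -3 to -102 and -114 to -173). The wedge lies at about (405,262) with its thin end up. Now I'll grip it near its thick end.

```bash
python3 -m pendant '-4 3 5 0.066;-8 6 10 0.066;-13 8.3 14 0.066;-13 8.3 18 0.066;-13 8.3 22 0.066;-13 8.3 25 0.066;-13 8.3 26.2 0.066;-13 8.3 26.2 0.066;-13 8.3 26.2 0.066' 0.9;  python3 -m pendant '0 0 0 0;0 0 0 0;0 0 0 0;0 0 0 0;0 0 0 0;0 0 0 0' 0.3
python3 chk.py w11
```

```text
time: 27.25
position: [430.7, 198.7, -5.0]
eef_rot: [[-0.088, -0.996, -0.0], [-0.996, 0.088, -0.001], [0.001, 0.0, -1.0]]
wrist_force: [0.7, 0.3, 1.2]
width: 0.897
gripper_force: 0.0
time: 27.85
position: [431.7, 199.8, -3.2]
eef_rot: [[-0.088, -0.996, 0.003], [-0.996, 0.088, 0.002], [-0.002, -0.003, -1.0]]
wrist_force: [-1.6, -1.1, 6.9]
width: 0.53
gripper_force: 60.7
[431.69423892 199.78491983  -3.18516937] 0.5276641354551822 27.9
[  248     0   138   412 49344] [[-253.9, -228.7], [-382.0, -206.8], [-390.9, -256.5], [-255.8, -257.2]]
```

```bash
python3 -m pendant '0.5 -0.5 0 -0.04;1.2 -1 0 -0.08;2 -1.6 0 -0.12;3 -2.2 0 -0.165;4 -2.8 0 -0.165;5 -3.4 0 -0.165;6 -3.9 0 -0.165;7 -3.9 0 -0.165;7.9 -3.9 0 -0.165;7.9 -3.9 0 -0.165;7.9 -3.9 0 -0.165'; python3 chk.py w12
```

```text
time: 29.0
position: [464.3, 116.9, -3.2]
eef_rot: [[0.077, -0.997, 0.004], [-0.997, -0.077, 0.001], [-0.001, -0.004, -1.0]]
wrist_force: [1.9, -2.1, 7.7]
width: 0.532
gripper_force: 61.1
[464.31416991 116.91371217  -3.1545318 ] 0.5261926367992387 29.05
[  248     0   138   412 49301] [[-174.0, -177.2], [-304.0, -176.7], [-304.5, -227.2], [-171.1, -205.7]]
```

```bash
python3 -m pendant '1 -0.05 0 0;2 -0.1 0 0;3 -0.15 0 0;3.9 -0.19 0 0;4.8 -0.23 0 0;5.6 -0.27 0 0;6.4 -0.31 0 0;7 -0.34 0 0'; python3 -m pendant '0.7 -0.03 0 0;1.4 -0.07 0 0;2.1 -0.1 0 0;2.7 -0.13 0 0;3.2 -0.16 0 0;3.6 -0.18 0 0;3.6 -0.18 0 0'
```

```text
time: 29.85
position: [473.5, 48.5, -3.1]
eef_rot: [[0.077, -0.997, 0.006], [-0.997, -0.077, 0.003], [-0.002, -0.006, -1.0]]
wrist_force: [-0.1, 4.0, 6.0]
width: 0.527
gripper_force: 60.7
time: 30.55
position: [478.3, 12.6, -3.1]
eef_rot: [[0.077, -0.997, 0.006], [-0.997, -0.077, 0.002], [-0.002, -0.006, -1.0]]
wrist_force: [0.6, 2.5, 6.4]
width: 0.529
gripper_force: 60.5
```

```bash
python3 -m pendant '0 0 0 0;0 0 0 0;0 0 0 0;0 0 0 0' 0.9; python3 -m pendant '0 0 -2.5 0;0 0 -5 0;-2.7 -0.2 -6 0.05;-5.4 -0.4 -6 0.099;-5.4 -0.4 -6 0.099;-5.4 -0.4 -6 0.099;-5.4 -0.4 -6 0.099' 0.9;python3 -m pendant '0 0 0 0;0 0 0 0;0 0 3 0;0 0 5.8 0;0 0 5.8 0' 0.2; python3 chk.py w13
```

```text
time: 30.95
position: [475.4, 11.5, -5.3]
eef_rot: [[0.077, -0.997, -0.001], [-0.997, -0.077, -0.0], [0.0, 0.001, -1.0]]
wrist_force: [-0.6, -0.5, -0.3]
width: 0.898
gripper_force: 0.0
time: 31.65
position: [475.2, 65.4, 54.5]
eef_rot: [[-0.022, -1.0, -0.001], [-1.0, 0.022, -0.0], [0.001, 0.001, -1.0]]
wrist_force: [-0.5, -0.0, -1.6]
width: 0.902
gripper_force: 0.0
time: 32.15
position: [475.8, 65.5, -4.3]
eef_rot: [[-0.022, -1.0, -0.0], [-1.0, 0.022, -0.001], [0.001, 0.0, -1.0]]
wrist_force: [-0.3, -0.6, 0.6]
width: 0.201
gripper_force: 0.0
[475.46544154  65.46481461  -3.73485078] 0.19811352784112835 32.2
[  222     0   172   273 40386] [[-121.5, -160.8], [-200.0, -160.7], [-200.3, -211.1], [-139.2, -200.9], [-139.2, -205.7], [-135.1, -200.8], [-121.4, -198.6]]
```

```bash
python3 -m pendant '0.7 0 0 0;1.2 0 0 0;1.6 0 0 0;1.9 0 0 0;2.2 0 0 0;2.2 0 0 0'; python3 -m pendant '0.2 0 0 0;0.3 0 0 0;0.3 0 0 0';  python3 -m pendant '0.2 0 0 0;0.3 0 0 0;0.3 0 0 0'
```

```text
time: 32.8
position: [476.1, 44.0, -2.6]
eef_rot: [[-0.022, -1.0, 0.002], [-1.0, 0.022, 0.001], [-0.001, -0.002, -1.0]]
wrist_force: [2.1, 3.2, -0.1]
width: 0.199
gripper_force: 1.3
time: 33.1
position: [476.3, 41.5, -2.7]
eef_rot: [[-0.022, -1.0, 0.002], [-1.0, 0.022, 0.001], [-0.001, -0.002, -1.0]]
wrist_force: [1.6, 5.2, -1.5]
width: 0.196
gripper_force: 2.1
time: 33.4
position: [476.6, 38.7, -2.5]
eef_rot: [[-0.021, -1.0, 0.003], [-1.0, 0.021, 0.001], [-0.001, -0.003, -1.0]]
wrist_force: [3.3, 4.0, 0.8]
width: 0.201
gripper_force: 2.4
```

```bash
for i in 1 2 3; do :; done; python3 -m pendant '0.2 0 0 0;0.3 0 0 0;0.3 0 0 0' | grep -E 'pos|wrist'; python3 -m pendant '0.2 0 0 0;0.3 0 0 0;0.3 0 0 0'| grep -E 'pos|wrist'
```

```text
position: [476.9, 36.7, -2.5]
wrist_force: [3.6, 9.0, -0.9]
position: [477.0, 36.3, -2.5]
wrist_force: [0.4, 21.4, -0.1]
```

```bash
python3 -m pendant '-1 0 0 0;-2 -1 -4 0;-2 -2.5 -9 0;-1 -4 -14 0;1 -5 -19 0;3 -6 -24 0;4.5 -6.5 -28 0;4.5 -6.5 -28 0;4.5 -6.5 -28 0;4.5 -6.5 -28 0' 0 | grep pos; python3 chk.py w14
python3 - <<'E'
from fit import *
C=np.array([657.9,-162.3]);fx=np.array([-.0222,-.99975]);fy=np.array([.99975,-.0222])
f,M,W=tops('w14'); d=W[...,:2]-C; X=d@fx;Y=d@fy;z=W[...,2]
m=(abs(Y+100)<40)&(X>-60)&(X<140)&(z>40)&(z<200)
q=np.c_[X[m],Y[m],z[m]]
for a in range(40,200,8):
    k=q[(q[:,2]>=a)&(q[:,2]<a+8)]
    if len(k)>5: print(a,len(k),k.min(0).round(),k.max(0).round(),np.median(k,0).round())
E
```

```text
position: [537.7, -14.5, 275.0]
[537.58122454 -14.35919414 274.67880349] 0.0015244938470491888 35.05
[  173    16   229   206 28778] [[1.0, 1.9], [-125.4, 2.5], [-118.8, -1.0], [-117.8, -155.0], [-132.1, -161.2], [-139.0, -157.5], [-169.0, -158.3], [-169.0, -165.2], [-178.2, -165.5], [-171.0, -164.3], [-171.0, -158.3], [-183.4, -157.6], [-184.5, -208.0], [-161.8, -204.6], [-161.8, -198.7], [-157.8, -204.4], [-146.8, -198.8], [-139.9, -201.4], [-27.7, -183.2], [-24.4, -158.1], [-1.1, -157.4], [0.3, -96.4], [-7.6, -96.2], [-7.5, -129.5], [-25.3, -130.5], [-27.0, -51.3], [-12.4, -48.6], [-7.6, -55.9], [-7.6, -84.8], [0.3, -85.1]]
48 8 [   4. -108.   48.] [   5. -106.   56.] [   5. -107.   52.]
56 9 [   4. -108.   57.] [  6. -88.  64.] [   5. -108.   61.]
104 71 [ -23. -128.  106.] [-21. -71. 110.] [ -22. -103.  108.]
112 188 [ -25. -128.  113.] [-11. -69. 120.] [ -23. -101.  118.]
120 2124 [ -38. -128.  120.] [ -7. -68. 128.] [-31. -98. 126.]
128 77 [ -33. -128.  128.] [-27. -70. 130.] [-29. -97. 128.]
```

View pics/w14.png

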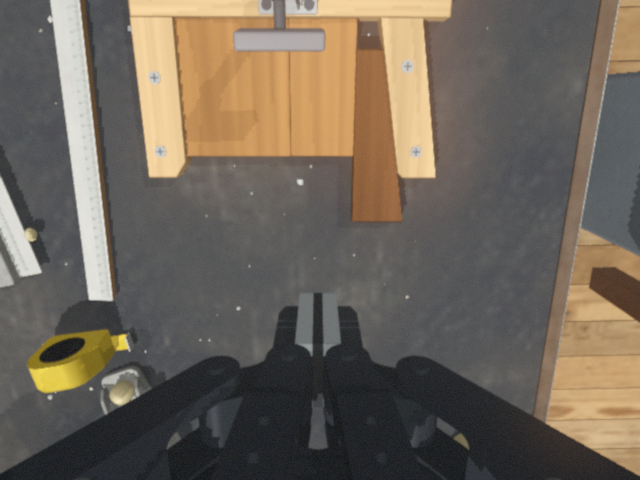

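The joint line at column 290 is closed, and the wedge at (380,140) is tight between the narrow board and the slanted side. The hold-down bar is up at (280,40). Next I need the shut-finger tip offset.

Run:
```python
from fit import *
f,M,W=tops('w14'); P=np.array([537.6,-14.4,274.7])
for u in (305,312,318,324,331): print(u,[tuple((W[v,u]-P).round().astype(int).tolist()) for v in range(286,330,6)])
C=np.array([657.9,-162.3]);fx=np.array([-.0222,-.99975]);fy=np.array([.99975,-.0222])
s=telemetry.state();print(s['position'],[(s['position'][:2]-C)@fx,(s['position'][:2]-C)@fy],s['eef_rot'][:,0])
for th in (1.25,1.0,.8,.6,.4,.2,.1,0):
    print(th,18-68*np.cos(th)+5*np.sin(th)+11,56+68*np.sin(th)+5*np.cos(th))
```

```text
305 [(16, 119, -275), (16, 126, -275), (5, -10, 15), (5, -10, 19), (5, -10, 24), (5, -10, 28), (4, -10, 32), (4, -10, 35)]
312 [(8, 119, -275), (8, 126, -274), (2, -10, 15), (2, -10, 19), (2, -10, 24), (2, -10, 28), (2, -10, 32), (2, -10, 35)]
318 [(2, 119, -275), (2, 126, -275), (0, -10, 14), (0, -10, 19), (0, -10, 24), (0, -10, 27), (0, -10, 32), (0, -10, 34)]
324 [(-5, 119, -274), (-5, 126, -273), (-2, -10, 15), (-2, -10, 20), (-2, -10, 23), (-2, -11, 29), (-2, -10, 32), (-1, -10, 35)]
331 [(-13, 120, -275), (-13, 127, -275), (-4, -10, 15), (-4, -11, 21), (-4, -10, 24), (-4, -10, 28), (-4, -10, 31), (-4, -10, 35)]
[537.58122454 -14.35919414 274.67880349] [np.float64(-145.23274384393173), np.float64(-123.57298165425608)] [-2.18030499e-02 -9.99761988e-01  7.70517012e-04]
1.25 12.303002453899662 122.1075659281562
1.0 -3.533201874994024 115.92153849627765
0.8 -14.78927578110963 108.26374772790338
0.6 -24.299609446882947 98.52236626541081
0.4 -31.68505588065294 87.08575224700266
0.2 -36.651180639229125 74.40984738327037
0.1 -38.16111615567162 67.76369315837445
0 -39.0 61.0
```

```bash
python3 -m pendant '4 -0.6 0 0;8 -1.2 0 0;12 -1.8 0 0;16 -2.4 0 0;17.5 -2.4 3 0;17.5 -2.4 7 0;17.5 -2.4 11 0;17.5 -2.4 15 0;17.5 -2.4 17.2 0;17.5 -2.4 17.7 0;17.5 -2.4 17.7 0;17.5 -2.4 17.7 0' 0 | grep -E 'pos|wrist'; python3 -m pendant '-1.8 0 -0.3 0;-3 0 -0.3 0;-3.8 0 -0.1 0;-4.5 0 0.3 0' | grep -E 'pos|wrist'
```

```text
position: [559.8, -190.0, 101.1]
wrist_force: [-0.0, 0.1, 0.0]
position: [560.8, -144.6, 97.8]
wrist_force: [0.3, -2.1, 1.6]
```

```bash
python3 -m pendant '-0.5 0 0.5 0;-0.9 0 0.95 0;-1.4 0 1.6 0;-1.7 0 2.1 0;-2 0 2.8 0;-2.2 0 3.4 0;-2.3 0 4 0;-2.4 0 4.5 0;-2.4 0 4.7 0;-2.4 0 4.7 0' | grep -E 'pos|wrist';  python3 -m pendant '0 0 0.2 0;0 0 0.3 0;0 0 0.3 0' | grep -E 'pos|wrist'
```

```text
position: [560.4, -121.9, 55.5]
wrist_force: [-15.4, 3.2, 39.0]
position: [560.5, -121.9, 55.4]
wrist_force: [-23.9, 7.2, 56.9]
```

```bash
python3 -m pendant '0 0 -0.6 0;0 0 -2 0;-2 0 -6 0;-5 1 -11 0;-8 2 -16 0;-10 2 -20 0;-11 2 -20 0;-11 2 -20 0' | grep -E 'pos|wrist'; python3 chk.py w15
python3 - <<'E'
from fit import *
C=np.array([657.9,-162.3]);fx=np.array([-.0222,-.99975]);fy=np.array([.99975,-.0222])
f,M,W=tops('w15'); d=W[...,:2]-C; X=d@fx;Y=d@fy;z=W[...,2]
m=(abs(Y+100)<7)&(X>-75)&(X<80)&(z>26)&(z<200)
q=np.c_[X[m],z[m]]
for a in range(-75,80,6):
    k=q[(q[:,0]>=a)&(q[:,0]<a+6)]
    if len(k)>5: print(a,len(k),np.percentile(k[:,1],[5,50,95]).round(1))
print(telemetry.state()['time'])
E
```

```text
position: [543.9, -8.5, 248.7]
wrist_force: [-0.9, 0.1, -0.8]
[543.0008766   -9.49391698 246.70066016] -0.0018794509150380295 38.8
[  172     0   244   223 33048] [[0.5, 2.0], [-122.6, 3.0], [-116.3, -17.3], [-119.3, -156.5], [-125.5, -160.3], [-183.4, -157.9], [-184.2, -207.7], [-177.4, -207.2], [-176.4, -201.5], [-173.5, -206.9], [-169.7, -202.9], [-163.0, -205.2], [-98.4, -195.2], [-95.8, -190.6], [-89.0, -193.7], [-39.2, -185.3], [-37.7, -179.3], [-36.9, -184.3], [-25.5, -182.7], [-24.0, -157.9], [-1.2, -157.8], [1.0, -167.4], [0.8, -103.7], [-36.3, -103.5], [-37.8, -128.5], [-60.6, -128.8], [-62.4, -69.2], [-35.7, -66.8], [-35.6, -88.5], [0.8, -88.4]]
-63 158 [28.6 61.3 62.9]
-57 176 [30.2 66.5 68.2]
-51 170 [30.4 66.9 68.2]
-45 160 [30.3 62.  67.4]
-39 147 [59.1 61.9 63.1]
-33 144 [58.8 61.9 63.2]
-27 143 [57.9 61.8 63. ]
-21 145 [58.3 61.7 63.1]
-15 157 [56.1 61.7 63. ]
-9 63 [54.9 61.5 63. ]
38.8
```

View pics/w15.png

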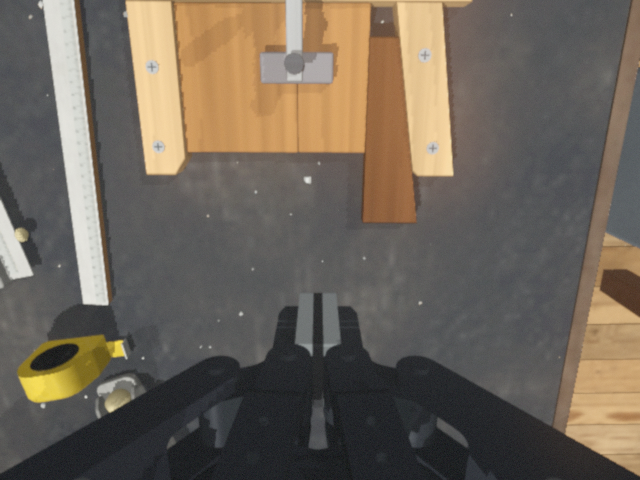

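The arm lies level at z≈61.8 along its length, with the bar down across the closed joint at (297,65). The wedge and boards are unmoved and the robot is clear, so I'm handing the job in.

```bash
python3 -c "
from cell import order
print(order.finish_job())"
```

```text
the job is handed in; nothing more can be done
None
```

I handed the job in at about 39 s without being told a verdict. The last wrist picture shows both boards at the back with the joint closed, the wedge tight, the hold-down level on the boards, and the robot clear. While closing the hold-down, the wrist force reached 57 N for a moment, from the fingertips (not the gripper body) pressing on the clamp's bolt head.

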